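Take a moisture reading on a book cover

TASK

Take a moisture reading on the brown leather book: first turn the meter's dial until its white pointer stands at the red mark, and leave it there. Then lift the yellow probe out of its dock and hold it square to the sloping cover (leaning with the slope, not plumb), its steel tip centred in the white ring and gently pressed so that the spring tip is about half-way in. Finish while holding the probe there, still and in the gripper, with the other things on the bench left undisturbed.

Things in the scene. Friction and masses are not known exactly. Their poses are not given: they have to be found in the camera images.
- meter: moisture meter, a yellow case 150 x 120 x 40 mm (x, y, z) fixed to the bench, with a white round dial scale on its top; its origin is on the bench directly under the dial's axis; the case reaches from x = -90 to +60 mm and y = -60 to +60 mm in its own axes, z is up. A small display lies at the -x end
- dial (a joint): dial angle in rad, 0 to 6.0, growing clockwise as seen from above; friction holds it where it is left (about 0.03 N m). At value q the pointer looks along (-cos q, sin q) in the meter's own x, y axes. Black marks stand at every 0.5 rad from 0.5 to 5.5; the red mark is the one at 2.5, and within 0.15 of it counts as at the mark. It starts between 1.05 and 2.0
- dial_grip (a point): point on the dial's axis, 77 mm above the bench, at the height to grip the dial: the dial has a black upright bar 49 mm long, 14 mm thick, from 54 to 84 mm above the bench, on a 52 mm round flange (top 54 mm); a white pointer line lies on the top of the bar on its pointing half. The bar lies along the pointer's direction; this point's own x axis lies along the bar, away from the pointing end
- red_mark (a point): the red mark, 14 x 6 mm, on the meter's top face, 46.5 mm from the dial's axis
- dock: black probe dock fixed to the bench; origin on the bench under the centre of its pocket, z up. Outer 60 x 60 mm, 40 mm high, with feet 8 mm high out to x = +-55 mm and y = +-50 mm; its pocket is 36 mm square, open at the top, sides along the dock's x and y axes
- probe: yellow probe, an upright square housing 32 x 32 x 125 mm with a black grip band from 60 to 108 mm above its underside, 0.11 to 0.23 kg; origin at the centre of the housing's underside, z along the probe from the tip to the other end, x and y square to the flat sides. It starts standing in the dock, underside 16 mm above the bench, sides along the dock's x and y axes, 24 mm deep in the pocket
- probe_tip (a point): end of the steel spring tip, 12 mm in diameter; out, it stands 14 mm beyond the housing's underside on the probe's axis (probe z = -14 mm)
- plunger (a joint): travel of the spring tip into the housing in m: 0 out, 0.010 fully in. The spring pushes with 0.5 N at 0 and 0.5 N more for each mm (3 N half-way). 0.002 to 0.008 counts as about half-way
- cover: face of the brown leather cover, 200 x 150 mm (x, y), of a fixed book 45 mm thick lying on a plywood cradle; origin at the centre of the face, 92 mm above the bench; x runs up the slope (18 degrees), away from the robot, z is the outward normal of the face. A plywood lip stands at the low edge, below the face. An ivory label lies at x = 52 mm
- spot (a point): centre of the white ring (inside diameter 30 mm, outside 38 mm, flat) on the cover, at (-30, 0, 0) mm in the cover's axes
- cup: bystander: red cup with a brush in it, 70 mm across, brush to 170 mm high; origin under it
- jar: bystander: white jar with a green cap, 60 mm across, 75 mm high; origin under it
- weight: bystander: brass weight, 56 mm across, 70 mm high; origin under it
- clamp: bystander: spring clamp lying down, teal handles and black jaws, 165 mm long, 26 mm high; origin under its pivot
- folder: bystander: ivory bone folder, 150 x 22 x 5 mm; origin under its middle
- spatula: bystander: spatula with wooden handle, 200 mm long, lying; origin under its middle
- eraser: bystander: white eraser block 55 x 30 x 20 mm; origin under it
Mind the look-alikes: they are no part of the job. Of the things that look like the dock, take the one that is nearest to the robot's base at the start. Of the things that look like the probe, take the one that is farthest from the robot's base at the start.

How it is judged:
By the outcome, as a careful person would: the job done as asked, in the order asked, and still so for the second after the job is handed in, while the arm keeps its last pose, push and grip.
It also fails if it takes over 53 s, if anything falls off the work surface, if the arm or the gripper's body presses on something with over 40 N, if the wrist force passes 120 N, or if a joint passes its speed limit or range.

ROBOT

A 7-joint arm with a two-finger parallel gripper is mounted at the origin on the work surface. World frame = base frame: x ahead of the robot, y to its left, z up, the work surface at z = 0. Lengths are in m, angles in rad, forces in N, time in s.
With the tool pointing down it reaches from about 0.35 to 0.9 m from the base axis. Payload 19.9 kg.
Tool frame: the origin (TCP) lies between the finger pads; the fingertips stand 14 mm ahead of it and the grasp point (between the pads) lies 5 mm behind it; z points along the fingers, y is the line along which they close (so a half turn about z gives the same grasp; the last joint's range is limited). The gripper opens to 94 mm and grips with 3 to 60 N. Pads are 16 mm wide; open, the fingers measure 119 mm over their backs; the gripper's body (75 mm by 177 mm) begins 78 mm behind the grasp point.
Start: joints at [1.248, 0.417, -0.01, 1.614, 0.005, 1.111, -0.053], TCP at [0.174, -0.6, 0.219] pointing down, gripper open.
Joint ranges: [-2.81, 2.81], [-0.39, 2.02], [-1.27, 1.25], [0.06, 2.57], [-1.19, 4.33], [0.19, 2], [-2.82, 2.82]. Speed limits (rad/s): [1.89, 1.89, 2.39, 2.39, 3.01, 3.01, 3.01].

INTERFACE

Orientations are given as a rotation vector (axis times angle).
In Python, from cell import bot gives the robot as it stands.
- The arm moves only by the tool jog_arm, never from a script. Its argument "series" is a list that holds one entry, the list of rows, each a list of 7 numbers: the opening in per cent of the stroke, from 0 (shut) to 100 (fully open), then the shift along the tool's x, y, z in units of 40 mm (1.0 is 40 mm), then the turn, a rotation vector about the tool's x, y, z in units of 5 degrees (1.0 is 5 degrees). A call has 1 to 10 rows; each row shifts and turns the commanded pose from where the row before left it, along the tool's axes as they then stand; what a row does not reach is not made up. A row lasts 1/10 s, in which the tool goes at most 50 mm and 8.59 degrees, less where a joint would pass 70% of its speed; a pose out of reach is approached as far as the arm can. A call is refused whole if a number of a shift passes 1 or a number of a turn 1, either way. A call with a gripper value outside its range is refused whole. The fingers move at their own pace and stop on an object; the grip force is fixed at half the most. Time passes only in rows, so rows that do not move let the fingers close. It gives the time, the measured TCP pose, the force, the opening and the grip force at its end, in the units of the state.
- bot.sense(): the state, without advancing time (a new reading comes with each control period).
- bot.read_camera(name): name is "side" or "top" or "wrist"; returns the picture (384x512x3 uint8, blue, green, red); there is no depth.
- bot.camera_model(name): a dict with "K" (3x3 intrinsics, pixels), "R" (3x3) and "t" (3): a world point X has camera coordinates R X + t. Camera axes: x right, y down, z forward; pixel columns grow to the right and rows downward; lengths in m; the calibration is good to about 2 mm. A picture is of the moment at which its call begins: read the wrist's pose just before it. camera_model takes no time and is no camera call; for the wrist camera it gives the pose at the moment of the call.
- bot.job_done(): hands the job in; it is judged then, once.
Trained networks look in the newest picture that a camera, given by its name, has taken for a name from the list of things; names that differ only in an ending like _2 or _b are one class to them, and where a whole thing is asked for, a point or a joint stands for the part that bears it (a point fixed in the world has none). Each returns a list of dicts, best first, with "p" (0 to 1); they miss things now and then, are a little off and sometimes report something else, mostly with a low value. They report only what shows in the picture. A call takes as long as a camera call. They do not tell look-alikes from the thing itself.
- bot.trace(camera, target): "pixels" (384x512 bool, what is visible of it) and "extent" ([left, top, right, bottom] in pixels, round what is visible of it).
- bot.landmark_of(camera, target): "centre" ([column, row] in pixels: a listed point, or the origin of a listed thing).
The state is a dict: "time_s": time; "joints": joint angles; "joint_vel": joint speeds; "joint_efforts": joint torques, N m; "ee_pos": TCP position; "tool_rot": TCP orientation; "contact_force": force on the tool from outside, world axes, zero at the start; "wrist_torque": the same for the moment, N m; "opening": finger opening in m; "gripper_force": force on a finger pad.
Only numpy, scipy, OpenCV 4.12 (cv2) and the standard library are available. Lean on these libraries where they do the work, as an engineer would, in place of code of your own. Each camera call takes 0.05 s, during which the arm holds its last target. There are 200 camera calls.

## Working session

There is one attempt and no reset: what is moved stays moved. The work goes in short steps, Python scripts to look and compute and a tool call to move; the robot and the scene stay as the last step left them, time stands still between calls to the robot, and variables do not carry over. Pictures are saved under pics/ and viewed, at most 10 in all, crops included, and the job is handed in when it is done.

Besides the shell and the picture viewer there is one more tool, called after "Call:" in YAML: its name, and indented under it one key for each argument. jog_arm: Moves the arm, as the interface text tells. Its arguments: {"type":"object","properties":{"series":{"type":"array"}},"required":["series"]}

```bash
mkdir -p pics; ls
python3 - <<'E'
from cell import bot
import cv2,numpy as np
s=bot.sense();print({k:np.round(v,3).tolist() for k,v in s.items()})
a=bot.read_camera("side");b=bot.read_camera("top")
cv2.imwrite("pics/side1.png",a)
cv2.imwrite("pics/top1.png",cv2.resize(b,(800,600),interpolation=cv2.INTER_CUBIC))
for c in("side","top"):
    m=bot.camera_model(c);print(c,np.round(m["K"],1).tolist(),np.round(m["R"],3).tolist(),np.round(m["t"],3).tolist())
    for n in["meter","dial_grip","red_mark","dock","probe","cover","spot"]:
        print(n,[(np.round(d["centre"],1).tolist(),round(d["p"],2)) for d in bot.landmark_of(c,n)])
E
```

```text
pics
{'time_s': 0.0, 'joints': [1.248, 0.418, -0.01, 1.614, 0.005, 1.111, -0.053], 'joint_vel': [0.001, 0.001, 0.0, 0.002, -0.001, 0.0, -0.0], 'joint_efforts': [0.0, -85.126, 0.639, -42.599, -0.049, 0.019, 0.0], 'ee_pos': [0.174, -0.6, 0.219], 'tool_rot': [-3.109, -0.441, 0.0], 'contact_force': [-0.342, -0.593, -0.052], 'wrist_torque': [-0.07, -0.035, -0.016], 'gripper_force': 0.0, 'opening': 0.094}
side [[496.8, 0.0, 256.7], [0.0, 496.8, 188.4], [0.0, 0.0, 1.0]] [[0.972, -0.236, 0.004], [-0.166, -0.693, -0.702], [0.168, 0.681, -0.712]] [-0.538, 0.121, 1.632]
meter [([209.2, 150.9], 0.6)]
dial_grip [([203.0, 133.8], 0.64)]
red_mark [([220.0, 134.7], 0.64), ([312.0, 297.4], 0.59)]
dock [([269.6, 238.3], 0.89), ([236.6, 352.6], 0.65), ([235.5, 275.1], 0.58)]
probe [([183.3, 265.8], 0.84), ([236.5, 269.5], 0.76), ([214.8, 236.8], 0.6), ([218.5, 137.5], 0.37)]
cover [([262.9, 173.3], 0.56)]
spot []
top [[360.5, 0.0, 255.6], [0.0, 360.5, 189.6], [0.0, 0.0, 1.0]] [[-0.018, -1.0, -0.011], [-0.995, 0.019, -0.103], [0.103, 0.009, -0.995]] [-0.026, 0.524, 1.14]
meter [([160.3, 222.3], 0.94)]
dial_grip [([155.0, 220.9], 0.76)]
red_mark [([152.1, 211.6], 0.74)]
dock [([413.7, 237.5], 0.92), ([302.9, 173.3], 0.87), ([336.0, 217.0], 0.7)]
probe [([291.4, 228.1], 0.71), ([325.9, 270.0], 0.69), ([335.5, 220.1], 0.5), ([242.5, 179.8], 0.47)]
cover [([234.7, 167.6], 0.92), ([268.9, 108.7], 0.58), ([244.4, 176.4], 0.37)]
spot [([243.3, 176.1], 0.57)]
```

View pics/side1.png

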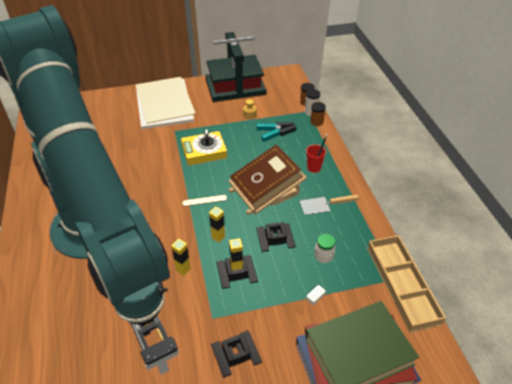

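View pics/top1.png

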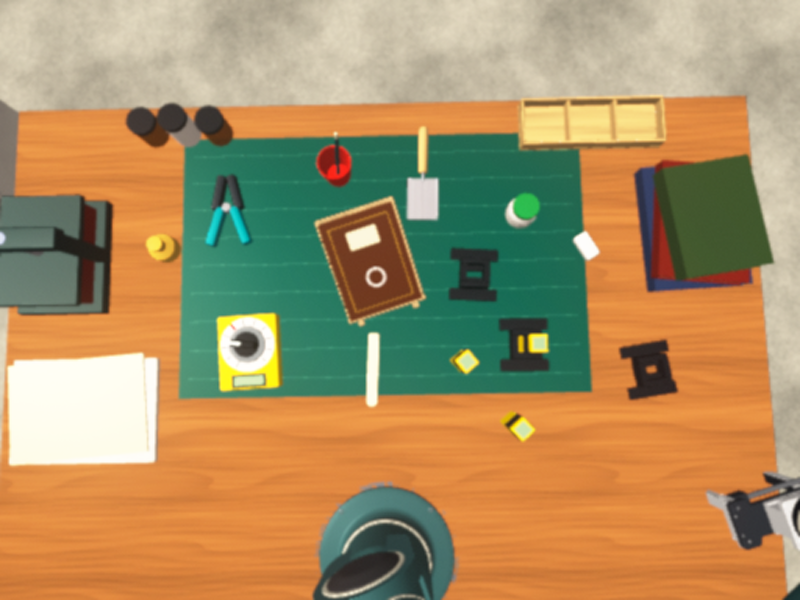

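The side picture shows three probes, at (180,255), (217,223) and (237,255, standing in a dock). It also shows three docks, at (275,236), (237,270, holding the probe) and (236,352). From the robot base, the docked probe is the farthest probe and its dock is the nearest dock. The meter is at (205,147), and the book's ring is at (257,178). Next I'll check this with numbers and a close crop.

```bash
cat > h.py <<'E'
from cell import bot
import cv2,numpy as np
from scipy.spatial.transform import Rotation as Ro
def ray(m,p):
    K,R,t=[np.array(m[k]) for k in("K","R","t")]
    return -R.T@t, R.T@np.linalg.solve(K,[p[0],p[1],1])
def onz(m,p,z):
    c,d=ray(m,p); return c+d*(z-c[2])/d[2]
def onplane(m,p,o,n):
    c,d=ray(m,p); return c+d*(np.dot(n,np.subtract(o,c))/np.dot(n,d))
def tri(obs):
    A=np.zeros((3,3));b=np.zeros(3)
    for m,p in obs:
        c,d=ray(m,p);d=d/np.linalg.norm(d);P=np.eye(3)-np.outer(d,d);A+=P;b+=P@c
    return np.linalg.solve(A,b)
def proj(m,X):
    v=np.array(m["R"])@X+np.array(m["t"]);v=np.array(m["K"])@v;return v[:2]/v[2]
def togo(pos,rot):
    """shift (40mm units, tool axes) and turn (5deg units) from the measured pose to target"""
    s=bot.sense();R=Ro.from_rotvec(s["tool_rot"])
    print("shift",np.round(R.inv().apply(np.subtract(pos,s["ee_pos"]))/.04,2),"turn",np.round((R.inv()*rot).as_rotvec(degrees=True)/5,2))
E
python3 - <<'E'
from h import *
S,T=bot.camera_model("side"),bot.camera_model("top")
r=lambda x:np.round(x,3)
print("dial z77",r(onz(T,[155,220.9],.077)),r(onz(S,[203,133.8],.077)))
print("meter0",r(onz(T,[160.3,222.3],0)),r(onz(S,[209.2,150.9],0)))
print("red",r(onz(T,[152.1,211.6],.04)),r(onz(S,[220,134.7],.04)))
print("docks T",[r(onz(T,p,0)) for p in([413.7,237.5],[302.9,173.3],[336,217])])
print("docks S",[r(onz(S,p,0)) for p in([269.6,238.3],[236.6,352.6],[235.5,275.1])])
print("probe T",[r(onz(T,p,z)) for p,z in(([291.4,228.1],0),([325.9,270],0),([335.5,220.1],.016))])
print("probe S",[r(onz(S,p,z)) for p,z in(([183.3,265.8],0),([214.8,236.8],0),([236.5,269.5],.016))])
print("spot",r(onz(T,[243.3,176.1],.083)), r(onz(S,[257,178],.083)), "cover",r(onz(T,[234.7,167.6],.092)),r(onz(S,[262.9,173.3],.092)))
im=bot.read_camera("top")
cv2.imwrite("pics/crop1.png",cv2.resize(im[150:280,130:390],(780,390),interpolation=cv2.INTER_CUBIC))
E
```

```text
dial z77 [0.427 0.275 0.077] [0.418 0.289 0.077]
meter0 [0.424 0.28  0.   ] [0.434 0.277 0.   ]
red [0.458 0.295 0.04 ] [0.485 0.314 0.04 ]
docks T [array([ 0.36 , -0.547,  0.   ]), array([ 0.578, -0.194,  0.   ]), array([ 0.431, -0.297,  0.   ])]
docks S [array([ 0.55 , -0.189,  0.   ]), array([ 0.366, -0.545,  0.   ]), array([ 0.414, -0.302,  0.   ])]
probe T [array([ 0.397, -0.15 ,  0.   ]), array([ 0.261, -0.258,  0.   ]), array([ 0.421, -0.292,  0.016])]
probe S [array([ 0.266, -0.231,  0.   ]), array([ 0.38 , -0.142,  0.   ]), array([ 0.419, -0.294,  0.016])]
spot [0.56  0.001 0.083] [0.556 0.008 0.083] cover [0.586 0.027 0.092] [0.578 0.016 0.092]
```

View pics/crop1.png

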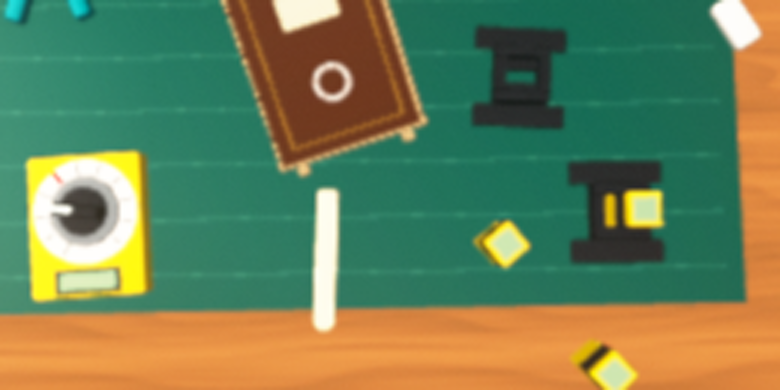

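The crop shows the docked probe's top at crop (645,208), and it is the only probe standing in a dock. The stray probes are at (503,243) and (607,367). The dial pointer is at (62,210) looking left (+y), and the red mark is at (57,178). By distance from the base, the docked probe is at 0.515 m against 0.41 and 0.35 for the others, and its dock is at 0.52 m against 0.58 and 0.65, so the choice holds. I'll move over the probe on the way to the dial.

Call:
jog_arm:
  series:
    - [[100,0.8,-0.56,-0.35,0,0,0],[100,0.8,-0.56,-0.35,0,0,0],[100,0.8,-0.56,-0.35,0,0,0],[100,0.8,-0.56,-0.35,0,0,0],[100,0.8,-0.56,-0.35,0,0,0],[100,0.8,-0.56,-0.35,0,0,0],[100,0.8,-0.56,-0.35,0,0,0],[100,0.8,-0.56,-0.35,0,0,0],[100,0.8,-0.56,-0.35,0,0,0],[100,0.8,-0.56,-0.35,0,0,0]]

```text
time_s: 1.85
ee_pos: [0.4196, -0.2948, 0.3603]
tool_rot: [3.11, 0.441, 0.0]
contact_force: [-0.2, -0.0, -1.0]
opening: 0.094
gripper_force: 0.0
```

```bash
cat >> h.py <<'E'
def down(deg):
    "tool pointing down, tool y at this world angle"
    a=np.radians(deg);y=np.array([np.cos(a),np.sin(a),0]);z=np.array([0,0,-1.])
    return Ro.from_matrix(np.column_stack([np.cross(y,z),y,z]))
E
python3 - <<'E'
from h import *
print(bot.sense()["ee_pos"],bot.sense()["joints"])
im=bot.read_camera("wrist");m=bot.camera_model("wrist");cv2.imwrite("pics/w1.png",im)
for n,z in(("probe",.016),("dock",0)):
    for d in bot.landmark_of("wrist",n): print(n,np.round(d["centre"]),round(d["p"],2),np.round(onz(m,d["centre"],z),3))
print("proj top",proj(m,np.array([.418,-.295,.141])))
togo([.425,.282,.25],down(0))
E
```

```text
[ 0.41961999 -0.29476162  0.36027599] [ 0.77880005  0.1176522  -0.24951276  1.68664272  0.02996842  1.34058926
 -0.76494553]
probe [208. 231.] 0.7 [ 0.268 -0.25   0.016]
probe [252. 158.] 0.59 [ 0.422 -0.289  0.016]
probe [171. 150.] 0.56 [ 0.395 -0.152  0.016]
dock [374. 224.] 0.91 [ 0.366 -0.547  0.   ]
dock [256. 156.] 0.75 [ 0.424 -0.296  0.   ]
dock [220.  50.] 0.59 [ 0.573 -0.19   0.   ]
dock [370.  56.] 0.59 [ 0.632 -0.425  0.   ]
proj top [255.50319908 177.18597869]
shift [  4.17 -13.8    2.75] turn [  0.02  -0.   -14.73]
```

View pics/w1.png

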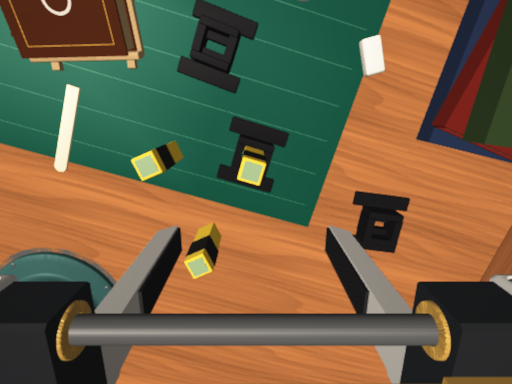

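The wrist view shows the docked probe's top face at (252,171) with its dock around it. The strays are at (148,165) and (200,264). I'll go on to the dial.

Call:
jog_arm:
  series:
    - [[100,0.3,-1,0,0,0,0],[100,0.3,-1,0,0,0,0],[100,0.3,-1,0,0,0,0],[100,0.3,-1,0,0,0,0],[100,0.3,-1,0,0,0,0],[100,0.3,-1,0,0,0,0],[100,0.3,-1,0,0,0,0],[100,0.3,-1,0,0,0,0],[100,0.3,-1,0,0,0,0],[100,0.3,-1,0,0,0,0]]

```text
time_s: 3.0
ee_pos: [0.4228, 0.1218, 0.3593]
tool_rot: [3.111, 0.438, 0.0]
contact_force: [1.1, -0.5, -0.5]
opening: 0.0942
gripper_force: 0.0
```

Call:
jog_arm:
  series:
    - [[100,0,0,0,0,0,-1],[100,0,0,0,0,0,-1],[100,0,0,0,0,0,-1],[100,0,0,0,0,0,-1],[100,0,0,0,0,0,-1],[100,0,0,0,0,0,-1],[100,0,0,0,0,0,-1],[100,0,0,0,0,0,-1],[100,0,0,0,0,0,-1],[100,0,0,0,0,0,-1]]

```text
time_s: 4.0
ee_pos: [0.4231, 0.1202, 0.3591]
tool_rot: [-2.631, -1.717, 0.001]
contact_force: [-0.7, -0.2, 0.8]
opening: 0.094
gripper_force: 0.0
```

Run:
```python
from h import *
print(bot.sense()["joints"])
togo([.425,.282,.25],down(0))
```

```text
[ 0.35973978 -0.01951769 -0.68797354  1.82706078 -0.01281328  1.33006491
 -0.73951703]
shift [ 3.72 -1.59  2.73] turn [-0.    0.   -4.75]
```

Call:
jog_arm:
  series:
    - [[100,0.74,-0.32,0.55,0,0,0],[100,0.74,-0.32,0.55,0,0,0],[100,0.74,-0.32,0.55,0,0,0],[100,0.74,-0.32,0.55,0,0,0],[100,0.74,-0.32,0.55,0,0,0],[100,0,0,0,0,0,-0.95],[100,0,0,0,0,0,-0.95],[100,0,0,0,0,0,-0.95],[100,0,0,0,0,0,-0.95],[100,0,0,0,0,0,-0.95]]

```text
time_s: 5.0
ee_pos: [0.4248, 0.2814, 0.2489]
tool_rot: [2.221, 2.222, -0.001]
contact_force: [0.3, -0.2, -0.5]
opening: 0.0939
gripper_force: 0.0
```

Run:
```python
from h import *
s=bot.sense();print(s["joints"],s["ee_pos"],s["tool_rot"])
m=bot.camera_model("wrist");im=bot.read_camera("wrist");cv2.imwrite("pics/w2.png",im)
for n,z in(("dial_grip",.077),("red_mark",.04),("meter",0)):
    for d in bot.landmark_of("wrist",n): print(n,np.round(d["centre"],1),round(d["p"],2),np.round(onz(m,d["centre"],z),4))
hsv=cv2.cvtColor(im,cv2.COLOR_BGR2HSV)
# meter case outline
y=cv2.inRange(hsv,(22,120,120),(35,255,255));k,l,st,c=cv2.connectedComponentsWithStats(y)
i=1+np.argmax(st[1:,4]);print(st[i],[np.round(onz(m,p,.04),4)[:2].tolist() for p in cv2.boxPoints(cv2.minAreaRect(np.argwhere(l==i)[:,::-1].astype(np.float32)))])
```

```text
[ 0.1246785   0.28629874 -0.90675432  1.83907827  0.24783105  1.13579912
 -0.86812175] [0.42481264 0.28138118 0.24894953] [ 2.22130521e+00  2.22151269e+00 -1.20799514e-03]
dial_grip [255.4 188. ] 0.7 [0.4264 0.2728 0.077 ]
red_mark [287.7 155.5] 0.63 [0.467  0.3051 0.04  ]
meter [257.2 169.3] 0.61 [0.4294 0.2794 0.    ]
[ 183  126  122   99 4137] [[0.3369, 0.334], [0.4842, 0.3418], [0.4965, 0.2206], [0.3355, 0.2114]]
```

View pics/w2.png

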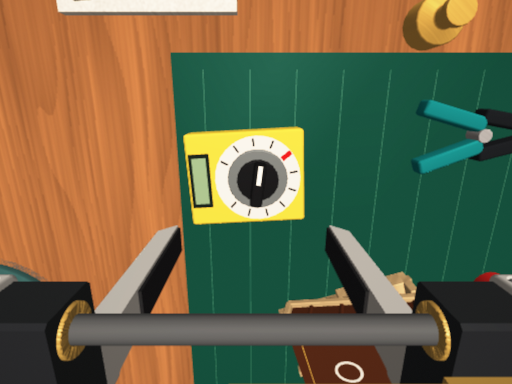

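The wrist view shows the dial scale centred near (258,178), the white pointer running to (260,166) and the red mark at (286,156). I'll measure the axis and pointer from the white areas.

Run:
```python
from h import *
im=cv2.imread("pics/w2.png");m=bot.camera_model("wrist")
hsv=cv2.cvtColor(im,cv2.COLOR_BGR2HSV)
w=((hsv[...,2]>190)&(hsv[...,1]<60)).astype(np.uint8);w[:120]=0;w[235:]=0;w[:,:210]=0;w[:,305:]=0
cs,_=cv2.findContours(w,cv2.RETR_EXTERNAL,cv2.CHAIN_APPROX_NONE)
cs=sorted(cs,key=cv2.contourArea,reverse=True);e=cv2.fitEllipse(cv2.convexHull(cs[0]));print("ellipse",e)
k,l,st,c=cv2.connectedComponentsWithStats(w);print(st,c)
ax=onz(m,e[0],.041);print("axis",ax)
red=np.argwhere(cv2.inRange(hsv,(0,150,120),(8,255,255))|cv2.inRange(hsv,(172,150,120),(180,255,255)))[:,::-1]
red=red[(red[:,0]>210)&(red[:,0]<305)&(red[:,1]>120)&(red[:,1]<235)];rp=onz(m,red.mean(0),.0405);v=(rp-ax)[:2]
print("red",red.mean(0),rp,"r",np.linalg.norm(v),"ang",np.degrees(np.arctan2(v[1],v[0])))
for i in range(1,k):
    if 15<st[i,4]<600:
        P=np.argwhere(l==i)[:,::-1].astype(float);X=np.array([onz(m,p,.084)[:2] for p in P]);u,s,vt=np.linalg.svd(X-X.mean(0));d=vt[0];d*=np.sign(np.dot(d,[0,1]) or 1)
        print(i,"mean",X.mean(0),"dir",np.degrees(np.arctan2(d[1],d[0])),"len",np.ptp((X-X.mean(0))@d))
```

```text
ellipse ((257.2090148925781, 176.7532196044922), (82.65343475341797, 84.7104263305664), 87.93787384033203)
[[     0      0    512    384 193828]
 [   215    136     85     83   2684]
 [   256    166      7     20     96]] [[255.48321708 191.72596838]
 [256.57973174 175.75223547]
 [259.19791667 175.54166667]]
axis [0.42872842 0.27842148 0.041     ]
red [285.93023256 155.06976744] [0.46475273 0.30596598 0.0405    ] r 0.045348100360552486 ang 37.401834858735775
2 mean [0.43043693 0.28958295] dir 82.93333560308037 len 0.0223159448086652
```

Call:
jog_arm:
  series:
    - [[45,-0.08,0.1,0,0,0,0],[45,0,0,0,0,0,0.75],[45,0,0,0,0,0,0.75],[45,0,0,0.8,0,0,0],[45,0,0,0.8,0,0,0],[45,0,0,0.8,0,0,0],[45,0,0,0.8,0,0,0],[45,0,0,0.5,0,0,0],[45,0,0,0,0,0,0]]

```text
time_s: 6.1
ee_pos: [0.4273, 0.2784, 0.0993]
tool_rot: [-2.364, -2.067, 0.006]
contact_force: [-0.6, -0.0, -0.0]
opening: 0.0424
gripper_force: 0.0
```

Run:
```python
from h import *
s=bot.sense();print(s["contact_force"],s["opening"],s["joints"]);togo([.4287,.2784,.073],down(-7.5))
m=bot.camera_model("wrist");im=bot.read_camera("wrist");cv2.imwrite("pics/w3.png",im)
```

```text
[-0.58370038 -0.0144762  -0.00221345] 0.04244544394905949 [-0.01059883  0.48535963 -0.77039448  1.9774212   0.44284822  0.8568135
 -1.15625735]
shift [0.01 0.04 0.66] turn [-0.04  0.02 -0.03]
```

View pics/w3.png

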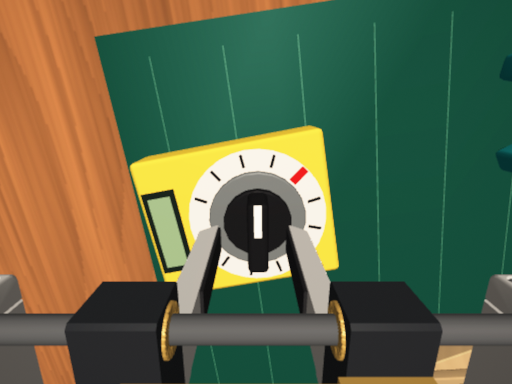

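The bar stands vertical in the picture at column 258, centred between the fingers. I'll go down and grip.

Call:
jog_arm:
  series:
    - [[45,0,0,0.4,0,0,0],[45,0,0,0.25,0,0,0],[45,0,0,0,0,0,0],[0,0,0,0,0,0,0],[0,0,0,0,0,0,0],[0,0,0,0,0,0,0],[0,0,0,0,0,0,0],[0,0,0,0,0,0,0],[0,0,0,0,0,0,0]]

```text
time_s: 7.05
ee_pos: [0.4302, 0.2793, 0.076]
tool_rot: [2.364, 2.067, 0.004]
contact_force: [11.0, -0.4, -4.5]
opening: 0.0138
gripper_force: 29.9
```

Run:
```python
from h import *
s=bot.sense();print(s["contact_force"],s["opening"],s["gripper_force"],s["wrist_torque"]);togo([.4287,.2784,.073],down(-52.5))
```

```text
[10.98636009 -0.40441972 -4.52458616] 0.013774135900628265 29.915087521076202 [-0.13468915 -2.75356884  0.02567715]
shift [-0.03 -0.03  0.07] turn [ 0.02 -0.03  8.97]
```

Call:
jog_arm:
  series:
    - [[0,0,0.04,0,0,0,0],[0,0,0,0,0,0,1],[0,0,0,0,0,0,1],[0,0,0,0,0,0,1],[0,0,0,0,0,0,1],[0,0,0,0,0,0,1],[0,0,0,0,0,0,1],[0,0,0,0,0,0,1],[0,0,0,0,0,0,1],[0,0,0,0,0,0,1]]

```text
time_s: 8.05
ee_pos: [0.4322, 0.2782, 0.076]
tool_rot: [2.977, 0.999, 0.005]
contact_force: [14.8, -7.8, -3.1]
opening: 0.0137
gripper_force: 29.9
```

Call:
jog_arm:
  series:
    - [[0,0,0,0,0,0,0],[0,0,0,0,0,0,0]]

```text
time_s: 8.25
ee_pos: [0.4322, 0.2782, 0.076]
tool_rot: [2.975, 1.004, 0.005]
contact_force: [14.5, -7.2, -3.8]
opening: 0.014
gripper_force: 29.9
```

Run:
```python
from h import *
s=bot.sense();print(s["contact_force"],s["opening"],s["wrist_torque"],s["joints"]);R=Ro.from_rotvec(s["tool_rot"]).as_matrix();print("y ang",np.degrees(np.arctan2(R[1,1],R[0,1])))
```

```text
[14.49894649 -7.19307717 -3.78032923] 0.0139542541835499 [-1.51775719 -3.56394738 -0.00840866] [-0.17517185  0.47307206 -0.55811241  1.99076001  0.35705257  0.77128965
 -1.86322056]
y ang -52.714091631211176
```

Call:
jog_arm:
  series:
    - [[50,0,0,0,0,0,0],[50,0,0,0,0,0,0],[50,0,0,0,0,0,0],[50,0,0,-0.5,0,0,0],[50,0,0,-1,0,0,0],[50,0,0,-1,0,0,0],[50,0,0,-1,0,0,0],[50,0,0,-1,0,0,0]]

```text
time_s: 9.05
ee_pos: [0.4292, 0.2793, 0.2572]
tool_rot: [-2.975, -1.008, 0.0]
contact_force: [1.2, -0.5, 0.1]
opening: 0.0472
gripper_force: 0.0
```

Run:
```python
from h import *
m=bot.camera_model("wrist");im=bot.read_camera("wrist");cv2.imwrite("pics/w4.png",cv2.resize(im[90:290,120:390],(810//1-10,592)))
r=bot.landmark_of("wrist","dial_grip");print([(d["centre"],d["p"]) for d in r])
hsv=cv2.cvtColor(im,cv2.COLOR_BGR2HSV)
w=((hsv[...,2]>180)&(hsv[...,1]<60)).astype(np.uint8)
k,l,st,c=cv2.connectedComponentsWithStats(w)
A=proj(m,np.array([.431,.279,.084]));print("axis px",A)
ax=np.array([.431,.279])
red=np.argwhere((cv2.inRange(hsv,(0,150,120),(8,255,255))|cv2.inRange(hsv,(172,150,120),(180,255,255)))>0)[:,::-1]
red=red[np.linalg.norm(red-A,axis=1)<90];v=onz(m,red.mean(0),.0405)[:2]-ax;print("red",red.mean(0),v,np.degrees(np.arctan2(v[1],v[0])))
for i in range(1,k):
    if 15<st[i,4]<900 and np.linalg.norm(c[i]-A)<40:
        X=np.array([onz(m,p,.084)[:2] for p in np.argwhere(l==i)[:,::-1].astype(float)]);d=np.linalg.svd(X-X.mean(0))[2][0];d*=np.sign(d[0])
        print(st[i],c[i],X.mean(0),np.degrees(np.arctan2(d[1],d[0])),np.ptp((X-X.mean(0))@d))
togo([.418,-.295,.25],down(-90));print(bot.sense()["joints"])
```

```text
[([254.6, 183.3], 0.93), ([493.0, 228.5], 0.63)]
axis px [254.73273728 178.85544236]
red [253.77272727 137.93181818] [0.03319785 0.02679598] 38.909084526459104
[254 161   5  20  97] [255.97938144 170.59793814] [0.43957744 0.28378776] 37.27537485033342 0.022279104602585795
shift [-9.01 11.23  0.21] turn [-0.01 -0.08  7.48]
[-0.06496934  0.22737828 -0.65950962  1.82469424  0.15486205  1.13402795
 -1.69461325]
```

View pics/w4.png

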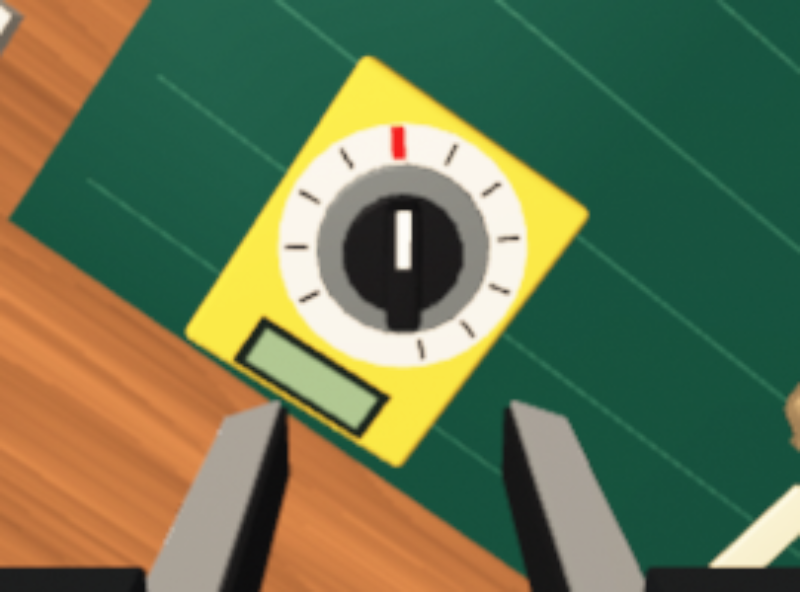

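The pointer (crop (403,240), 37.3°) is in line with the red mark (398,142, about 38°), an error of about 0.03 rad, so the dial is done. On the way to the probe I'll look at the book from above.

Call:
jog_arm:
  series:
    - [[100,0,0,0,0,0,0.94],[100,0,0,0,0,0,0.94],[100,0,0,0,0,0,0.94],[100,0,0,0,0,0,0.94],[100,0,0,0,0,0,0.94],[100,0,0,0,0,0,0.94],[100,0,0,0,0,0,0.94],[100,0,0,0,0,0,0.94]]

```text
time_s: 9.95
ee_pos: [0.4294, 0.2793, 0.2548]
tool_rot: [3.141, -0.01, -0.001]
contact_force: [-0.1, -0.3, -0.0]
opening: 0.0938
gripper_force: 0.0
```

Call:
jog_arm:
  series:
    - [[100,0.3,0.8,-0.3,0,0,0],[100,0.3,0.8,-0.3,0,0,0],[100,0.3,0.8,-0.3,0,0,0],[100,0.3,0.8,-0.3,0,0,0],[100,0.3,0.8,-0.3,0,0,0],[100,0.3,0.8,-0.3,0,0,0],[100,0.3,0.8,-0.3,0,0,0],[100,0.3,0.8,-0.3,0,0,0],[100,0,0,0,0,0,0]]

```text
time_s: 10.85
ee_pos: [0.5261, 0.0187, 0.3518]
tool_rot: [3.141, -0.014, 0.001]
contact_force: [-0.2, 0.5, -1.5]
opening: 0.0941
gripper_force: 0.0
```

Run:
```python
from h import *
s=bot.sense();print(s["joints"],s["ee_pos"])
m=bot.camera_model("wrist");im=bot.read_camera("wrist");cv2.imwrite("pics/w5.png",im);np.savez("w5.npz",**m)
for n in("spot","cover"):
    for d in bot.landmark_of("wrist",n): print(n,d["centre"],d["p"],onz(m,d["centre"],.083 if n=="spot" else .092))
    for d in bot.trace("wrist",n): print("trace",n,d["extent"],d["p"])
togo([.418,-.295,.25],down(-90))
```

```text
[ 0.22875574  0.15581202 -0.36614089  1.66728337  0.05817178  1.32857544
 -1.72711746] [0.52610867 0.01870785 0.35178467]
spot [258.5, 143.5] 0.7 [0.55694856 0.01022666 0.083     ]
trace spot [169.7, 13.8, 321.1, 197.4] 0.94
trace spot [64.4, 176.9, 151.2, 265.4] 0.16
cover [254.0, 126.3] 0.74 [0.58170219 0.01655353 0.092     ]
trace cover [167.7, 18.1, 318.5, 195.8] 0.81
shift [-2.64  7.98  2.52] turn [-0.    0.01 -0.02]
```

View pics/w5.png

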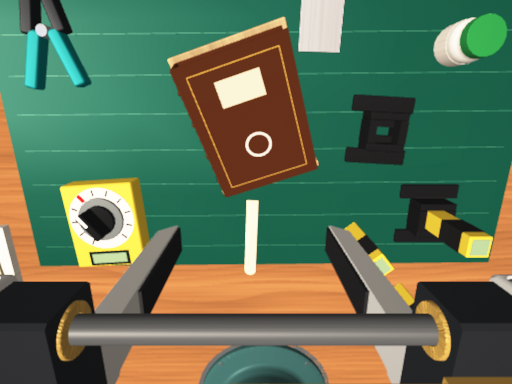

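The book from above shows the ring centre at (258.5,144), the label centre at (240,88), and low face corners at about (227,195) and (317,165). I'll fit the cover's pose from the ring and label.

```bash
cat >> h.py <<'E'
def cover(x,y,yaw):
    return Ro.from_euler("z",yaw)*Ro.from_euler("y",-np.radians(18)), np.array([x,y,.092])
E
python3 - <<'E'
from h import *
from scipy.optimize import least_squares
m=np.load("w5.npz");im=cv2.imread("pics/w5.png");hsv=cv2.cvtColor(im,cv2.COLOR_BGR2HSV)
w=((hsv[...,2]>170)&(hsv[...,1]<80)).astype(np.uint8);w[:50]=0;w[170:]=0;w[:,:205]=0;w[:,285:]=0
k,l,st,c=cv2.connectedComponentsWithStats(w);px=[]
for i in range(1,k):
    if st[i,4]>60:
        e=cv2.minAreaRect(np.argwhere(l==i)[:,::-1].astype(np.float32));print(st[i],c[i],e);px.append(e[0])
px=sorted(px,key=lambda p:-p[1])[:2]; L=np.array([[-.03,0,0],[.052,0,0]])
def f(p):
    R,o=cover(*p);return np.concatenate([proj(m,R.apply(a)+o)-b for a,b in zip(L,px)])
r=least_squares(f,[.58,.02,.3]);p=r.x;R,o=cover(*p)
print("cover",p,"deg",np.degrees(p[2]),"res",r.fun,"spot",R.apply(L[0])+o,"n",R.as_matrix()[:,2])
print("corner px",[np.round(proj(m,R.apply([a,b,0])+o)) for a,b in((-.1,.075),(-.1,-.075),(.1,-.075),(.1,.075))])
np.save("cover.npy",p)
# docked probe top from w1-like view: top face px now
h=hsv[225:265,440:500];g=np.argwhere((im[...,1]>170)&(im[...,0]>130)&(im[...,2]>150)&(hsv[...,0]>25))[:,::-1]
g=g[(g[:,0]>450)&(g[:,1]>225)&(g[:,1]<265)];print("probe top",g.mean(0),len(g),onz(m,g.mean(0),.141))
E
```

```text
[ 214   68   52   41 1313] [240.12414318  87.68545316] ((240.3414764404297, 87.7087173461914), (28.022472381591797, 47.503726959228516), 70.90650939941406)
[245 131  27  26 251] [258.01593625 143.74103586] ((258.0, 143.5), (25.0, 26.0), 90.0)
cover [0.58414882 0.01932074 0.29858064] deg 17.10741064605158 res [ 0.009795    0.03070513 -0.00876637 -0.02600357] spot [0.55687951 0.01092774 0.08272949] n [-0.29534453 -0.09090166  0.95105652]
corner px [array([225., 197.]), array([317., 168.]), array([288.,  27.]), array([170.,  69.])]
probe top [479.59927798 247.48736462] 277 [ 0.41859552 -0.29361567  0.141     ]
```

Call:
jog_arm:
  series:
    - [[100,-0.28,0.85,0.1,0,0,0],[100,-0.28,0.85,0.1,0,0,0],[100,-0.28,0.85,0.1,0,0,0],[100,-0.28,0.85,0.1,0,0,0],[100,-0.28,0.85,0.1,0,0,0],[100,-0.28,0.85,0.1,0,0,0],[100,-0.28,0.85,0.1,0,0,0],[100,-0.28,0.85,0.1,0,0,0],[100,-0.28,0.85,0.1,0,0,0],[100,0,0,0,0,0,0]]

```text
time_s: 12.1
ee_pos: [0.4211, -0.2858, 0.3145]
tool_rot: [3.141, -0.013, -0.003]
contact_force: [-0.3, 1.8, -0.0]
opening: 0.0942
gripper_force: 0.0
```

```bash
cat > p.py <<'E'
from h import *
m=bot.camera_model("wrist");im=bot.read_camera("wrist");cv2.imwrite("pics/w6.png",im)
hsv=cv2.cvtColor(im,cv2.COLOR_BGR2HSV)
A=proj(m,np.array([.4186,-.2945,.141]));print("expect",A)
g=((im[...,1]>150)&(im[...,0]>110)&(im[...,2]>130)&(hsv[...,0]>25)).astype(np.uint8)
k,l,st,c=cv2.connectedComponentsWithStats(g)
for i in range(1,k):
    if st[i,4]>150 and np.linalg.norm(c[i]-A)<80:
        X=np.array([onz(m,p,.141)[:2] for p in np.argwhere(l==i)[:,::-1].astype(float)]).astype(np.float32)
        print("pale",st[i],np.round(c[i],1),cv2.minAreaRect(X*1000))
for n in("probe","dock"):
    for d in bot.trace("wrist",n):
        print(n,np.round(d["extent"]),round(d["p"],2))
E
python3 p.py
```

```text
expect [260.39972268 181.46270965]
pale [248 171  22  21 441] [258.1 181. ] ((419.0549011230469, -292.1904296875), (24.357736587524414, 23.94827651977539), 89.58900451660156)
probe [216. 240. 250. 308.] 0.62
probe [131. 169. 186. 223.] 0.6
dock [380. 157. 446. 227.] 0.97
dock [228. 124. 285. 197.] 0.9
dock [150.  12. 223. 103.] 0.85
dock [  0.   0. 119. 134.] 0.23
```

View pics/w6.png

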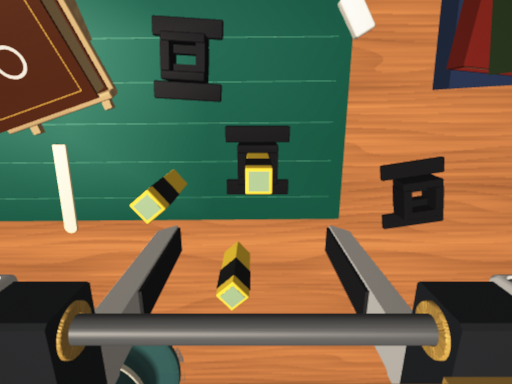

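The docked probe's top is at (258,181), square to the dock, with world xy (0.419,-0.292). I'll descend over it.

Call:
jog_arm:
  series:
    - [[100,-0.05,0.16,0,0,0,0],[100,0,0,0.8,0,0,0],[100,0,0,0.8,0,0,0],[100,0,0,0.8,0,0,0],[100,0,0,0.8,0,0,0],[100,0,0,0.8,0,0,0],[70,0,0,0.8,0,0,0],[70,0,0,0.7,0,0,0],[70,0,0,0,0,0,0],[70,0,0,0,0,0,0]]

```text
time_s: 13.25
ee_pos: [0.4214, -0.2889, 0.0961]
tool_rot: [-3.141, 0.004, 0.0]
contact_force: [0.5, -0.0, 1.1]
opening: 0.0673
gripper_force: 0.0
```

Call:
jog_arm:
  series:
    - [[0,0,0,0,0,0,0],[0,0,0,0,0,0,0],[0,0,0,0,0,0,0],[0,0,0,0,0,0,0],[0,0,0,0,0,0,0],[0,0,0,0,0,0,0]]

```text
time_s: 13.85
ee_pos: [0.4211, -0.2898, 0.0957]
tool_rot: [3.141, -0.006, 0.001]
contact_force: [-0.5, -4.6, 0.3]
opening: 0.0321
gripper_force: 30.0
```

Run:
```python
from h import *
s=bot.sense();print({k:np.round(s[k],4).tolist() for k in("joints","ee_pos","tool_rot","contact_force","wrist_torque","opening","gripper_force")})
```

```text
{'joints': [0.6172, 0.3808, -0.0894, 1.9982, 0.0488, 0.7636, -1.0759], 'ee_pos': [0.4211, -0.2898, 0.0957], 'tool_rot': [3.1406, -0.0063, 0.0008], 'contact_force': [-0.4598, -4.5741, 0.2541], 'wrist_torque': [-1.4196, 0.0377, 0.0454], 'opening': 0.0321, 'gripper_force': 29.9753}
```

Call:
jog_arm:
  series:
    - [[0,0,0.02,0,0,0,0],[0,0,0,-0.25,0,0,0],[0,0,0,-0.3,0,0,0],[0,0,0,-0.4,0,0,0],[0,0,0,-0.7,0,0,0],[0,0,0,-0.9,0,0,0],[0,0,0,-0.9,0,0,0],[0,0,0,-0.9,0,0,0],[0,0,0,-0.9,0,0,0],[0,0,0,-0.9,0,0,0]]

```text
time_s: 14.85
ee_pos: [0.4206, -0.2891, 0.3438]
tool_rot: [-3.141, 0.005, -0.0]
contact_force: [0.4, 0.3, -0.7]
opening: 0.0315
gripper_force: 30.0
```

```bash
cat > t.py <<'E'
from h import *
import sys
# target: tool z = -cover normal; tip ahead h (m) along tool z; ox,oy = tip's offset in tool x,y
def target(gap,ox=-.002,oy=0,D=.0937):
    R,o=cover(*np.load("cover.npy"));n=R.as_matrix()[:,2];spot=R.apply([-.03,0,0])+o
    y=np.cross(n,R.as_matrix()[:,0])*-1  # tool y along cover -y
    z=-n;T=np.column_stack([np.cross(y,z),y,z])
    return spot+n*(gap+D)-T[:,0]*ox-T[:,1]*oy, Ro.from_matrix(T)
if __name__=="__main__":
    p,T=target(float(sys.argv[1]));print(p);togo(p,T)
    s=bot.sense();print({k:np.round(s[k],4).tolist() for k in("joints","ee_pos","contact_force","opening")})
E
python3 t.py .08
```

```text
[ 0.50739612 -0.00430235  0.24854604]
shift [ 2.15 -7.12  2.39] turn [ 0.54  3.57 -3.43]
{'joints': [0.6281, 0.1151, -0.0944, 1.7231, 0.0107, 1.3039, -1.0422], 'ee_pos': [0.4206, -0.2891, 0.3438], 'contact_force': [0.4164, 0.3191, -0.6978], 'opening': 0.0315}
```

Call:
jog_arm:
  series:
    - [[0,0.27,-0.89,0,0,0,0],[0,0.27,-0.89,0,0,0,0],[0,0.27,-0.89,0,0,0,0],[0,0.27,-0.89,0,0,0,0],[0,0.27,-0.89,0,0,0,0],[0,0.27,-0.89,0,0,0,0],[0,0.27,-0.89,0,0,0,0],[0,0.27,-0.89,0,0,0,0],[0,0,0,0,0,0,0]]

```text
time_s: 15.75
ee_pos: [0.5085, -0.0001, 0.3421]
tool_rot: [-3.14, -0.005, 0.0]
contact_force: [0.2, -0.5, -1.5]
opening: 0.032
gripper_force: 30.0
```

Call:
jog_arm:
  series:
    - [[0,0,0,0,0.14,0.89,-0.86],[0,0,0,0,0.14,0.89,-0.86],[0,0,0,0,0.14,0.89,-0.86],[0,0,0,0,0.14,0.89,-0.86],[0,0,0,0,0,0,0],[0,0,0,0,0,0,0]]

```text
time_s: 16.35
ee_pos: [0.508, -0.0055, 0.342]
tool_rot: [-3.024, -0.452, -0.475]
contact_force: [0.0, 0.3, -1.8]
opening: 0.0321
gripper_force: 30.0
```

```bash
python3 t.py .04
```

```text
[ 0.5192099  -0.00066628  0.21050378]
shift [-0.72 -0.03  3.22] turn [-0.01  0.03 -0.02]
{'joints': [0.355, -0.0575, -0.3282, 1.9368, -0.1423, 0.9675, -1.1858], 'ee_pos': [0.508, -0.0055, 0.342], 'contact_force': [0.0011, 0.3021, -1.7895], 'opening': 0.0321}
```

Call:
jog_arm:
  series:
    - [[0,-0.18,0,0.6,0,0,0],[0,-0.18,0,0.8,0,0,0],[0,-0.18,0,0.8,0,0,0],[0,-0.18,0,0.7,0,0,0],[0,0,0,0.3,0,0,0],[0,0,0,0,0,0,0],[0,0,0,0,0,0,0]]

```text
time_s: 17.05
ee_pos: [0.5206, -0.0014, 0.2119]
tool_rot: [-3.022, -0.455, -0.477]
contact_force: [-0.1, -0.5, -1.6]
opening: 0.0321
gripper_force: 30.0
```

```bash
python3 t.py .04
python3 - <<'E'
from h import *
from t import target
w=bot.read_camera("wrist");s=bot.read_camera("side");m=bot.camera_model("side");mw=bot.camera_model("wrist")
S=bot.sense();T=Ro.from_rotvec(S["tool_rot"]);tip=S["ee_pos"]+T.apply([-.002,0,.0937])
R,o=cover(*np.load("cover.npy"));sp=R.apply([-.03,0,0])+o
print("side: tip",proj(m,tip),"spot",proj(m,sp),"wrist: tip",proj(mw,tip),"spot",proj(mw,sp))
for c in("side","wrist"):
    for n in("probe_tip","spot"): print(c,n,[(np.round(d["centre"],1),round(d["p"],2)) for d in bot.landmark_of(c,n)])
u=proj(m,sp).astype(int)
a=cv2.resize(s[u[1]-80:u[1]+45,u[0]-65:u[0]+65],None,fx=4.6,fy=4.6,interpolation=cv2.INTER_CUBIC)[:575]
cv2.imwrite("pics/close.png",np.hstack([a[:,:400+0] if 0 else cv2.resize(a,(400,384)),cv2.resize(w,(400,384))]));print(u)
E
```

```text
[ 0.5192099  -0.00066628  0.21050378]
shift [-0.04 -0.03  0.02] turn [-0.02  0.01  0.  ]
{'joints': [0.3301, 0.1015, -0.3476, 2.0926, -0.0903, 0.6548, -1.219], 'ee_pos': [0.5206, -0.0014, 0.2119], 'contact_force': [-0.069, -0.4574, -1.642], 'opening': 0.0321}
side: tip [254.38696662 170.13638404] spot [257.05952344 177.33579283] wrist: tip [253.3617062  202.51139206] spot [252.1081227  191.89339992]
side probe_tip []
side spot [(array([260.4, 177.5]), 0.85)]
wrist probe_tip []
wrist spot []
[257 177]
```

View pics/close.png

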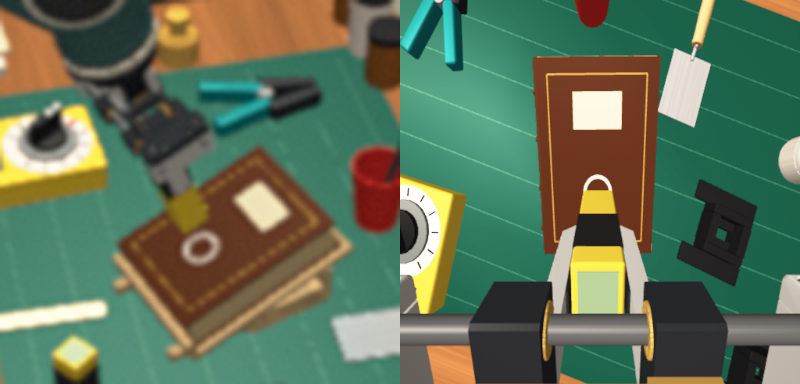

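On the left, the probe's housing hangs above and beside the ring at (200,248). On the right, the ring's arc shows centred at column 597, right beyond the housing's end, and the book lies square to the tool. I'll refine the numbers from this wrist view.

Run:
```python
from h import *
from scipy.optimize import least_squares
S=bot.sense();m=bot.camera_model("wrist");im=bot.read_camera("wrist");hsv=cv2.cvtColor(im,cv2.COLOR_BGR2HSV)
R,o=cover(*np.load("cover.npy"));T=Ro.from_rotvec(S["tool_rot"])
w=((hsv[...,2]>165)&(hsv[...,1]<80)).astype(np.uint8);w[:80]=0;w[215:]=0;w[:,:215]=0;w[:,:][:,295:]=0
k,l,st,c=cv2.connectedComponentsWithStats(w)
for i in range(1,k):
    if st[i,4]>20: print("white",st[i],c[i])
print("pred label",proj(m,R.apply([.052,0,0])+o),"ring outer top",proj(m,R.apply([-.011,0,0])+o),"inner top",proj(m,R.apply([-.015,0,0])+o),"ring L/R",proj(m,R.apply([-.03,.019,0])+o),proj(m,R.apply([-.03,-.019,0])+o))
y=cv2.inRange(hsv,(20,120,100),(35,255,255));y[:,:220]=0;y[:,285:]=0
for r in range(185,216,2):
    q=np.where(y[r])[0]; q=q[(q>225)&(q<280)]
    if len(q): print(r,q.min(),q.max(),len(q),end="; ")
pr=lambda a:np.round(proj(m,S["ee_pos"]+T.apply(a)),1)
for ox in(-.004,-.002,0,.002): print("\nox",ox,"bottom far edge",pr([ox+.016,-.016,.0797]),pr([ox+.016,.016,.0797]),"top face far edge",pr([ox+.016,-.016,-.0453]),pr([ox+.016,.016,-.0453]),"near",pr([ox-.016,0,-.0453]))
b=im[185:330,252];print(b[::3].tolist())
```

```text
white [ 220   91   64   38 2384] [251.65855705 109.35864094]
white [234 174  37  17 226] [251.95575221 180.75663717]
pred label [252.16341556 109.4898507 ] ring outer top [252.15612561 173.44198988] inner top [252.155691   177.25463783] ring L/R [233.92251081 191.28435839] [270.3881143  191.33156715]
191 234 271 37; 193 234 272 39; 195 234 272 39; 197 233 272 40; 199 233 273 41; 201 232 273 42; 203 232 274 43; 205 231 274 44; 207 231 275 45; 209 231 275 45; 211 230 276 47; 213 230 276 47; 
ox -0.004 bottom far edge [234.6 191.9] [272.1 191.9] top face far edge [218.2 266.7] [288.8 266.7] near [253.4 325.8]

ox -0.002 bottom far edge [234.5 189.6] [272.2 189.6] top face far edge [218.  262.7] [289.  262.8] near [253.4 322.3]

ox 0 bottom far edge [234.5 187.3] [272.2 187.4] top face far edge [217.9 258.7] [289.1 258.8] near [253.4 318.8]

ox 0.002 bottom far edge [234.5 185. ] [272.2 185.1] top face far edge [217.8 254.7] [289.3 254.7] near [253.4 315.3]
[[29, 50, 108], [30, 52, 109], [60, 206, 237], [60, 206, 238], [60, 207, 238], [59, 207, 238], [60, 207, 238], [60, 207, 238], [60, 207, 238], [60, 207, 238], [30, 31, 32], [30, 31, 33], [30, 31, 32], [29, 31, 33], [31, 31, 32], [30, 30, 32], [30, 31, 33], [29, 30, 31], [30, 30, 32], [29, 30, 32], [32, 34, 36], [60, 208, 238], [60, 208, 238], [60, 208, 238], [60, 208, 238], [60, 208, 238], [85, 246, 254], [82, 244, 254], [80, 242, 253], [151, 204, 182], [158, 214, 191], [159, 214, 191], [159, 215, 191], [158, 214, 191], [158, 214, 191], [158, 214, 191], [158, 214, 191], [158, 214, 191], [158, 214, 191], [158, 214, 190], [158, 213, 190], [158, 214, 190], [158, 213, 190], [62, 65, 67], [85, 87, 90], [98, 102, 104], [107, 111, 115], [134, 140, 146], [162, 170, 177]]
```

Call:
jog_arm:
  series:
    - [[0,-0.04,-0.03,0.3,0,0,0],[0,0,0,0.3,0,0,0],[0,0,0,0.3,0,0,0],[0,0,0,0,0,0,0],[0,0,0,0,0,0,0],[0,0,0,0,0,0,0]]

```text
time_s: 18.0
ee_pos: [0.5288, 0.0023, 0.1763]
tool_rot: [-3.022, -0.456, -0.477]
contact_force: [0.9, 0.1, -1.9]
opening: 0.032
gripper_force: 30.0
```

```bash
python3 t.py -0.005
```

```text
[0.5325004  0.0034243  0.16770624]
shift [0.03 0.   0.23] turn [-0.02  0.01  0.  ]
{'joints': [0.3096, 0.1688, -0.3456, 2.1126, -0.0533, 0.569, -1.2538], 'ee_pos': [0.5288, 0.0023, 0.1763], 'contact_force': [0.9325, 0.1449, -1.888], 'opening': 0.032}
```

```bash
cat > f.py <<'E'
from t import *
R,o=cover(*np.load("cover.npy"));n=R.as_matrix()[:,2];sp=R.apply([-.03,0,0])+o
F=[];P=[]
for i in range(12):
    bot.read_camera("wrist");s=bot.sense();F.append(s["contact_force"]);P.append(s["ee_pos"])
T=Ro.from_rotvec(s["tool_rot"]);tip=np.mean(P,0)+T.apply([-.0024,0,.0937])
print("F.n",np.mean(F,0)@n,"F",np.mean(F,0),"sd",np.std(F,0),"tip in cover mm",R.inv().apply(tip-sp)*1000,"tilt deg",np.degrees(np.arccos(-T.as_matrix()[:,2]@n)),s["time_s"])
E
python3 f.py
```

```text
F.n -1.569910633858787 F [ 0.12504406 -0.10761661 -1.62215605] sd [0.54850819 0.27757138 0.73473259] tip in cover mm [-1.59113519  0.16595406  4.37483842] tilt deg 0.1065007730718021 18.6
```

Call:
jog_arm:
  series:
    - [[0,0.03,0,0.06,0,0,0],[0,0,0,0.06,0,0,0],[0,0,0,0.05,0,0,0],[0,0,0,0,0,0,0],[0,0,0,0,0,0,0],[0,0,0,0,0,0,0]]

```text
time_s: 19.2
ee_pos: [0.5318, 0.0033, 0.1701]
tool_rot: [-3.022, -0.455, -0.477]
contact_force: [0.1, -0.6, 1.1]
opening: 0.0322
gripper_force: 30.0
```

```bash
python3 f.py
```

```text
F.n 0.07007929372622686 F [0.4642544  0.30604117 0.24710828] sd [0.47383394 0.66410118 0.5994748 ] tip in cover mm [-0.44848319  0.23044022 -2.55512875] tilt deg 0.10864764884532638 19.8
```

Call:
jog_arm:
  series:
    - [[0,0,0,0.03,0,0,0],[0,0,0,0.03,0,0,0],[0,0,0,0,0,0,0],[0,0,0,0,0,0,0],[0,0,0,0,0,0,0],[0,0,0,0,0,0,0]]

```text
time_s: 20.4
ee_pos: [0.5324, 0.0035, 0.1677]
tool_rot: [-3.023, -0.455, -0.477]
contact_force: [0.4, 1.1, 1.3]
opening: 0.0321
gripper_force: 30.0
```

```bash
python3 f.py
```

```text
F.n 1.6005892288884902 F [0.18505907 0.16053224 1.75577164] sd [0.65593364 0.550496   0.49327975] tip in cover mm [-0.4998059   0.2312567  -4.99955631] tilt deg 0.10669472428441537 21.0
```

The spring force is 3.2 N above the free baseline, which is about 5 mm of travel. The tip is 0.6 mm from the ring's centre and the tilt error is 0.1°.

```bash
python3 -c "
from cell import bot
print(bot.job_done())"
```

```text
the job is handed in; nothing more can be done
None
```

I handed the job in at about 21 s: the dial's pointer is at the red mark (about 0.03 rad off), and the probe is held square to the cover (0.1° off), tip about 0.6 mm from the ring's centre and pressed in about 5 mm; the judging result was not shown.

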